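# Open the child-locked battery cover of the nursery sound machine

## Task

Take the pin tool from its wooden stand, push the pin down into the round hole in the sound machine's battery cover to hold the sunken release button down, and with the button held slide the cover all the way out to its stop. Press and push gently (no more than about 15 N), for the lock breaks easily; feel how deep the button lies; then put the pin tool fully back upright in its stand, and leave everything else on the changing unit where it is.

Things in the scene. Friction and masses are not known exactly. Their poses are not given: they have to be found in the camera images.
- device: Sound machine: a wooden case 90 (x) x 130 (y) x 56 mm tall, fixed to the top; origin at the centre of its underside, z up. A white plastic battery cover lies in the top between two wooden side rails and a wooden end strip at the -y end; it can only slide along the case's own +y, out over the end without a strip
- cover (a joint): how far the battery cover has slid out along the case's +y: 0 = shut, 0.040 m = fully out, at its hard stop. Friction about 3 N; it stays where left. Toothed lock: with the release button up it will not move, and if the button comes up on the way it catches again about every 10 mm of the first 30 mm. Should the button bind, take the sideways push off first
- cover_hole (a point): centre of the mouth of the round hole in the cover (11 mm wide, slightly chamfered, through the 8 mm thick cover), level with the cover's top face, 54 mm above the work surface; axes parallel to the case's (+y = the way the cover slides out, z up); moves with the cover. With the cover shut it lies at x 0, y -32 mm in the case's frame, at the end of the cover without ribs
- release (a point): the hole's centre at the cover's underside, 8 mm under its mouth; here lies the release button, a flat grey disc wider than the hole. It first sinks freely (1 N or less) by 1 to 13 mm: play differs each time: feel its end. Then it works the lock's spring: moves from about 3 N, 0.8 N per mm more; lock free 3 mm into this stroke, hard bottom at 6.5 mm (8 N). Over 18 N from the tool breaks the lock
- pin: Pin tool: a round steel pin 6 mm in diameter and 36 mm long below a square grey handle 18 x 18 x 60 mm (sides along its own x and y); 50 g. Origin at the pin's tip, z up along the pin towards the handle, so the handle runs from z 36 to z 96 mm. It starts upright in the stand with the handle's underside resting on the stand's top (tip 10 mm above the work surface)
- stand_hole0 (a point): centre of the mouth of the hole in the wooden stand's top, 46 mm above the work surface; hole 10 mm wide and 42 mm deep; z up, x and y parallel to the stand's sides
- stand: wooden stand for the pin tool, a block 56 x 56 x 46 mm fixed to the top; origin at the centre of its underside
- dish: round white ceramic dish, 100 mm wide, 28 mm tall, loose; origin at the centre of its underside. Leave alone
- jar: closed glass jar, 66 mm wide, 95 mm tall, loose; origin at the centre of its underside. Leave alone
- rattle: yellow plastic rattle lying down, 90 mm long along its x, 40 mm thick, loose; origin under its middle. Leave alone
- pacifier: silicone pacifier, shield 40 x 28 mm, lying nipple up, 33 mm tall, loose; origin at the centre of its underside. Leave alone
Things that resemble listed ones, but are neither listed nor needed, are in the scene too. Leave any purple or yellow look-alike of the pin alone.

How it is judged:
By the outcome, as a careful person would: the job done as asked, in the order asked, and still so for the second after the job is handed in, with the robot touching nothing.
It also fails if it takes over 64 s, if anything falls off the work surface, if the arm or the gripper's body presses on something with over 40 N, if the wrist force passes 120 N, or if a joint passes its speed limit or range.

## Robot

A 7-joint arm with a two-finger parallel gripper is mounted at the origin on the work surface. World frame = base frame: x ahead of the robot, y to its left, z up, the work surface at z = 0. Lengths are in m, angles in rad, forces in N, time in s.
With the tool pointing down it reaches from about 0.4 to 0.75 m from the base axis. Payload 19.5 kg.
Tool frame: the origin (TCP) lies at the very end of the fingers, on their centre line; the grasp point (between the pads) lies 19 mm behind it; z points along the fingers, y is the line along which they close (so a half turn about z gives the same grasp; the last joint's range is limited). The gripper opens to 85 mm and grips with 20 to 120 N. Pads are 22 mm wide; open, the fingers measure 114 mm over their backs; the gripper's body (76 mm by 85 mm) begins 54 mm behind the grasp point. The pads swing forward as they close: fully open they stand 13 mm farther back than shut.
Start: joints at [-1.155, 0.707, -0.028, 1.485, 0.022, 0.951, -0.075], TCP at [0.254, 0.516, 0.206] pointing down, gripper open.
Joint ranges: [-2.71, 2.71], [-0.32, 2.16], [-1.57, 1.52], [0, 2.45], [-1.46, 4.6], [0, 2.02], [-2.83, 2.83]. Speed limits (rad/s): [1.89, 1.89, 2.57, 2.57, 3.01, 3.01, 3.01].

## Interface

Orientations are given as a rotation vector (axis times angle).
In Python, from bench import arm gives the robot as it stands. The module is installed in compiled form; this text tells all that it offers.
- The arm moves only by the tool servo_tool, never from a script. Its argument "moves" is text: rows parted by semicolons, each of 7 numbers parted by spaces: the turn, a rotation vector about the tool's x, y, z in rad, then the shift along the tool's x, y, z in m, then the opening, from 0 (shut) to 1 (fully open). In form: ax ay az dx dy dz claw; .... A call has exactly 5 rows; each row is the pose to reach, as a shift and turn from the pose commanded when the call began, along the tool's axes at that moment; what a row does not reach only later rows make up. A row lasts 1/10 s, in which the tool goes at most 50 mm and 8.59 degrees, less where a joint would pass 70% of its speed; a pose out of reach is approached as far as the arm can. A call with a gripper value outside its range is refused whole. The fingers move at their own pace and stop on an object; "newtons" is the grip in N (left out, the last holds). Time passes only in rows, so rows that repeat a pose let the fingers close, or fill a call up. It gives the time, the measured TCP pose, the force, the opening and the grip force at its end, in the units of the state.
- arm.observe(): the state, without advancing time (a new reading comes with each control period).
- arm.get_image(name): name is "scene" or "side" or "wrist"; returns a dict with "frame" (384x512x3 uint8, red, green, blue), "vertical_fov" (degrees; the focal length in pixels is half the picture's height over the tangent of half this angle, whatever the lens; pixels are square), "cx", "cy" (the principal point, pixels), "k1" (the pictures are not rectified: a ray, as slopes to the right and down, at radius r is drawn at 1 + k1 r^2 times it, then the intrinsics apply), "pose" (4x4, takes a point from camera to world coordinates). Camera axes: x right, y down, z forward; pixel columns grow to the right and rows downward; lengths in m; the calibration is good to about 2 mm. A picture is of the moment at which its call begins. There is no depth.
- arm.job_done(): hands the job in; it is judged then, once.
The state is a dict: "t": time; "joint_positions": joint angles; "dq": joint speeds; "joint_torque": joint torques, N m; "tool_pos": TCP position; "orientation": TCP orientation; "ft_force": force on the tool from outside, world axes, zero at the start; "moment": the same for the moment, N m; "grip_width": opening from 0.0 (shut) to 1.0 (fully open); "grip_force": force on a finger pad.
Only numpy, scipy, OpenCV 4.12 (cv2) and the standard library are available. Lean on these libraries where they do the work, as an engineer would, in place of code of your own. Each camera call takes 0.05 s, during which the arm holds its last target. There are 200 camera calls.

## Working session

There is one attempt and no reset: what is moved stays moved. The work goes in short steps, Python scripts to look and compute and a tool call to move; the robot and the scene stay as the last step left them, time stands still between calls to the robot, and variables do not carry over. Pictures are saved under pics/ and viewed, at most 10 in all, crops included, and the job is handed in when it is done.

Besides the shell and the picture viewer there is one more tool, called after "Emit:" as name(argument=value, ...), one argument or row to a line, values as JSON. servo_tool: Moves the arm, as the interface text tells. Its arguments: {"type":"object","properties":{"moves":{"type":"string"},"newtons":{"type":"number"}},"required":["moves"]}

```bash
mkdir -p pics
cat > h.py <<'E'
import numpy as np, cv2
from scipy.spatial.transform import Rotation as R
from bench import arm
def load(n):
    d=arm.get_image(n); np.save(f'{n}.npy',d,allow_pickle=True); return d
def cam(d):
    f=d['frame'].shape[0]/2/np.tan(np.radians(d['vertical_fov'])/2)
    return f,d['cx'],d['cy'],d['k1'],np.array(d['pose'])
def ray(d,u,v):
    f,cx,cy,k,P=cam(d); a=np.array([(u-cx)/f,(v-cy)/f]); s=a.copy()
    for _ in range(20): s=a/(1+k*(s@s))
    return P[:3,3],P[:3,:3]@np.array([*s,1])
def plane(d,u,v,z):
    o,r=ray(d,u,v); return o+r*(z-o[2])/r[2]
def proj(d,p):
    f,cx,cy,k,P=cam(d); q=P[:3,:3].T@(np.array(p)-P[:3,3]); s=q[:2]/q[2]; s=s*(1+k*(s@s)); return s*f+[cx,cy]
def tri(rs):
    A=0;b=0
    for o,r in rs:
        r=r/np.linalg.norm(r); M=np.eye(3)-np.outer(r,r); A=A+M; b=b+M@o
    return np.linalg.solve(A,b)
def st():
    s=arm.observe(); return s
E
python3 - <<'E'
from h import *
a=load('scene');b=load('side');w=load('wrist')
for d in(a,b,w): print(cam(d)[:4],np.round(cam(d)[4],3).tolist())
for n,d in zip(['scene','side','wrist'],(a,b,w)): cv2.imwrite(f'pics/{n}0.png',cv2.resize(d['frame'][:,:,::-1],(800,600),interpolation=cv2.INTER_CUBIC))
s=arm.observe();print(s)
E
```

```text
(np.float64(400.56212919105513), 258.3185415756305, 185.34353069792533, 0.02723181361058693) [[0.876, 0.388, -0.286, 0.84], [0.482, -0.701, 0.526, -0.438], [0.004, -0.599, -0.801, 0.853], [0.0, 0.0, 0.0, 1.0]]
(np.float64(394.4888376285002), 254.40051876744658, 189.55732400741093, 0.021943270642679206) [[-0.937, -0.196, 0.29, 0.232], [-0.35, 0.504, -0.79, 0.979], [0.009, -0.841, -0.541, 0.709], [0.0, 0.0, 0.0, 1.0]]
(np.float64(273.66345690452954), 258.98471226672376, 192.2993798647266, -0.007293855999489909) [[0.442, 0.866, 0.234, 0.196], [0.897, -0.426, -0.116, 0.547], [-0.001, 0.261, -0.965, 0.374], [0.0, 0.0, 0.0, 1.0]]
{'t': 0.15, 'joint_positions': array([-1.15469483,  0.70692016, -0.02756333,  1.48491025,  0.02197925,
        0.9508735 , -0.07549475]), 'dq': array([ 0.00052895, -0.00234424,  0.00029652, -0.0008866 ,  0.00256557,
        0.00023241,  0.00032374]), 'joint_torque': array([ 2.08445272e-04, -8.83293629e+01,  1.23433426e+00, -2.36195308e+01,
        1.68349914e-02,  5.35544415e-03, -9.17975797e-06]), 'tool_pos': array([0.25405695, 0.51558341, 0.20575385]), 'orientation': array([-7.12891637e-01, -3.05948897e+00,  1.25050486e-03]), 'ft_force': array([ 0.31918849, -0.42783111, -0.55885065]), 'moment': array([-0.06980936, -0.06150334,  0.01178388]), 'grip_force': 0.0, 'grip_width': 0.9975104442561301}
```

View pics/scene0.png

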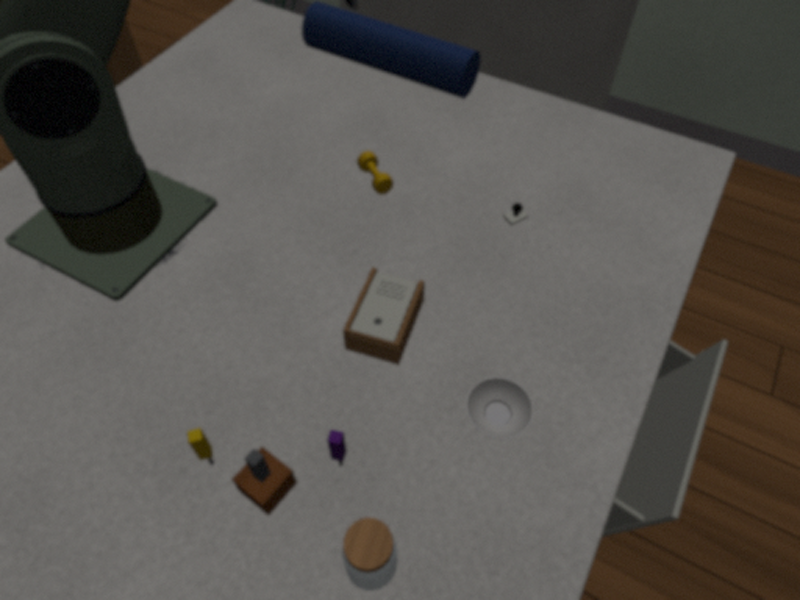

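View pics/side0.png

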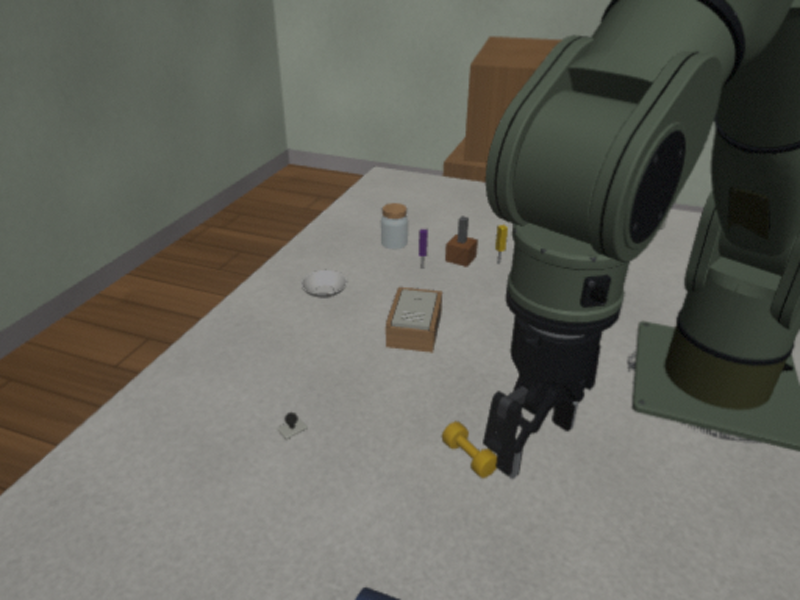

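The scene view shows the case at about (385,312), with its hole at (378,321). The grey pin is in the brown stand at (258,465), and its look-alikes are yellow (200,445) and purple (337,445). The side view shows the same: grey pin (463,230), purple (423,243), yellow (501,238). The grey one in the stand fits the description, so I'll confirm it in an enlarged crop.

```bash
cat > m.py <<'E'
from h import *
a=np.load('scene.npy',allow_pickle=True).item();b=np.load('side.npy',allow_pickle=True).item()
def crop(d,u,v,w,h,s): return cv2.resize(d['frame'][v:v+h,u:u+w,::-1],None,fx=s,fy=s,interpolation=cv2.INTER_CUBIC)
A=crop(a,140,270,60,64,5)
B=crop(a,212,166,66,70,5)
C=crop(b,278,130,35,44,7)
D=crop(b,240,178,50,50,6)
def pad(x,w,h): 
    o=np.zeros((h,w,3),np.uint8);o[:x.shape[0],:x.shape[1]]=x;return o
o=np.vstack([np.hstack([pad(A,300,320),pad(B,330,355)[:320]]) if 0 else np.hstack([pad(A,310,355)[:355],pad(B,330,355)])[:300+55]])
o2=np.hstack([pad(C,310,308),pad(D,330,308)])
o=np.vstack([o,o2]); o=cv2.convertScaleAbs(o,alpha=1.3,beta=10)
o=cv2.resize(o,None,fx=.9,fy=.9) 
cv2.imwrite('pics/crop1.png',o);print(o.shape)
for z in(0,.046): print('stand',plane(a,265/1.5625,480/1.5625,z),plane(b,461/1.5625,245/1.5625,z))
print('hole',plane(a,378/1.5625,321/1.5625,.054),plane(b,417.5/1.5625,298/1.5625,.054))
E
python3 m.py
```

```text
(597, 576, 3)
stand [ 0.5263376  -0.25773688  0.        ] [ 0.54921038 -0.32973372  0.        ]
stand [ 0.54325759 -0.26745     0.046     ] [ 0.5286567  -0.24482409  0.046     ]
hole [0.549436   0.01519364 0.054     ] [0.54509798 0.01441314 0.054     ]
```

View pics/crop1.png

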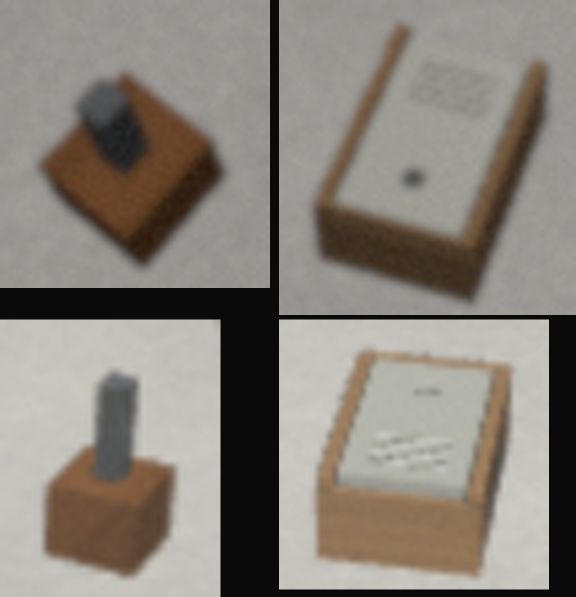

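```bash
cat > m2.py <<'E'
from h import *
a=np.load('scene.npy',allow_pickle=True).item();b=np.load('side.npy',allow_pickle=True).item()
A=lambda x,y:(140+x/4.5,270+y/4.5); B=lambda x,y:(212+(x-279)/4.5,166+y/4.5)
C=lambda x,y:(278+x/6.3,130+(y-319.5)/6.3); D=lambda x,y:(240+(x-279)/5.4,178+(y-319.5)/5.4)
def show(n,d,f,pts,z):
    P=np.array([plane(d,*f(*p),z)[:2] for p in pts]);print(n,P.round(4).tolist(),P.mean(0).round(4),'sides',np.linalg.norm(P-np.roll(P,-1,0),axis=1).round(3),'ang',np.degrees(np.arctan2(*(np.roll(P,-1,0)-P).T[::-1])).round(1))
show('stand sc',a,A,[(125,73),(215,145),(140,237),(42,165)],.046)
show('stand si',b,C,[(85,448),(175,468),(133,492),(45,487)],.046)
show('case sc',a,B,[(318,207),(402,22),(546,63),(477,245)],.056)
show('case si',b,D,[(365,350),(510,367),(480,505),(317,490)],.056)
show('hole sc',a,B,[(413,178)],.054);show('hole si',b,D,[(427,391)],.054)
show('top sc',a,A,[(103,93)],.106);show('top si',b,C,[(118,379)],.106)
s=arm.observe();print(R.from_rotvec(s['orientation']).as_matrix().round(3))
E
python3 m2.py
```

```text
stand sc [[0.513, -0.2329], [0.5697, -0.2411], [0.5646, -0.2913], [0.5064, -0.2863]] [ 0.5384 -0.2629] sides [0.057 0.05  0.058 0.054] ang [ -8.2 -95.8 175.1  83. ]
stand si [[0.5543, -0.2885], [0.499, -0.2832], [0.5139, -0.2459], [0.5621, -0.2334]] [ 0.5323 -0.2627] sides [0.056 0.04  0.05  0.056] ang [174.5  68.2  14.5 -98. ]
case sc [[0.5156, -0.0264], [0.491, 0.1026], [0.576, 0.1162], [0.6, -0.0064]] [0.5457 0.0465] sides [0.131 0.086 0.125 0.087] ang [ 100.8    9.1  -78.9 -166.7]
case si [[0.5903, -0.0084], [0.5064, -0.0214], [0.4815, 0.1131], [0.5655, 0.1313]] [0.5359 0.0537] sides [0.085 0.137 0.086 0.142] ang [-171.2  100.5   12.3  -79.9]
hole sc [[0.5493, 0.0147]] [0.5493 0.0147] sides [0.] ang [0.]
hole si [[0.5436, 0.017]] [0.5436 0.017 ] sides [0.] ang [0.]
top sc [[0.5345, -0.26]] [ 0.5345 -0.26  ] sides [0.] ang [0.]
top si [[0.5313, -0.2621]] [ 0.5313 -0.2621] sides [0.] ang [0.]
[[-0.897  0.442 -0.   ]
 [ 0.442  0.897 -0.001]
 [-0.    -0.001 -1.   ]]
```

The crop confirms the grey pin upright in the brown stand. The case yaw is about 11°, and the cover slides out away from the hole end, at about 101°. I'll move over the device for a wrist view.

Emit:
servo_tool(
  moves="0 0 -0.07 -0.039 -0.026 0 1; 0 0 -0.14 -0.078 -0.052 0 1; 0 0 -0.21 -0.118 -0.077 0 1; 0 0 -0.28 -0.157 -0.103 0 1; 0 0 -0.35 -0.196 -0.129 0 1",
  newtons=60,
)

```text
t: 0.65
tool_pos: [0.3735, 0.3117, 0.206]
orientation: [-0.164, -3.137, 0.0]
ft_force: [2.2, 0.1, -0.1]
grip_width: 0.999
grip_force: 0.0
```

Emit:
servo_tool(
  moves="0 0 0 -0.029 -0.039 0 1; 0 0 0 -0.057 -0.078 0 1; 0 0 0 -0.086 -0.117 0 1; 0 0 0 -0.115 -0.156 0 1; 0 0 0 -0.144 -0.195 0 1",
)

```text
t: 1.15
tool_pos: [0.4958, 0.1021, 0.2061]
orientation: [-0.169, -3.137, 0.0]
ft_force: [0.6, 0.4, 0.9]
grip_width: 0.998
grip_force: 0.0
```

Emit:
servo_tool(
  moves="0 0 0 -0.026 -0.035 0 1; 0 0 0 -0.052 -0.07 0 1; 0 0 0 -0.052 -0.07 0 1; 0 0 0 -0.052 -0.07 0 1; 0 0 0 -0.052 -0.07 0 1",
)

```text
t: 1.65
tool_pos: [0.5389, 0.0298, 0.206]
orientation: [-0.167, -3.137, -0.0]
ft_force: [-0.9, -0.5, -0.0]
grip_width: 1.0
grip_force: 0.0
```

Run:
```python
from h import *
d=load('wrist');s=arm.observe();print(s['t'],s['tool_pos'],s['joint_positions'].round(2),R.from_rotvec(s['orientation']).as_matrix().round(3))
cv2.imwrite('pics/w1.png',cv2.resize(d['frame'][:,:,::-1],(800,600),interpolation=cv2.INTER_CUBIC))
```

```text
1.7 [0.53891284 0.02999891 0.20615718] [ 0.01  0.66 -0.23  1.61  0.18  0.89  1.18] [[-0.994  0.106 -0.   ]
 [ 0.106  0.994  0.   ]
 [ 0.     0.    -1.   ]]
```

View pics/w1.png

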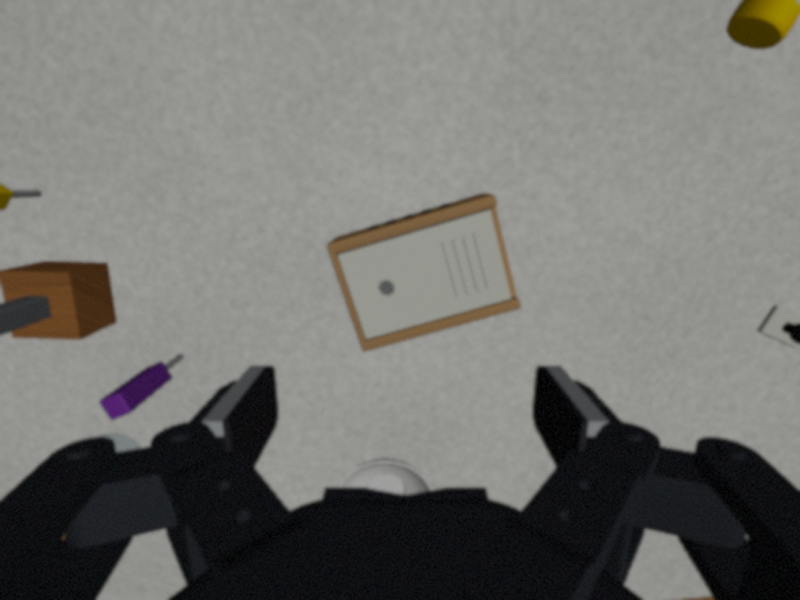

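The wrist view shows the hole at (387,288). The case top corners are (330,243), (492,197), (518,305) and (364,349), and the ribs are to the right. The stand is at far left (60,300).

Run:
```python
from h import *
d=np.load('wrist.npy',allow_pickle=True).item(); g=cv2.cvtColor(d['frame'],cv2.COLOR_RGB2GRAY).astype(float)
u0,v0=248,184; p=g[v0-9:v0+10,u0-9:u0+10]; w=np.clip(np.median(p)-12-p,0,None); yy,xx=np.mgrid[-9:10,-9:10]
u=u0+(w*xx).sum()/w.sum();v=v0+(w*yy).sum()/w.sum();print(u,v,plane(d,u,v,.054),plane(d,u,v,.052))
# wood mask -> top-face quad
hsv=cv2.cvtColor(d['frame'],cv2.COLOR_RGB2HSV); P=np.array([plane(d,x/1.5625,y/1.5625,.056)[:2] for x,y in[(330,243),(492,197),(518,305),(364,349)]])
print(P.round(4),P.mean(0)); e=np.roll(P,-1,0)-P;print(np.linalg.norm(e,axis=1),np.degrees(np.arctan2(e[:,1],e[:,0])))
# edges of white cover
m=cv2.inRange(hsv,(0,0,0),(180,45,255)); roi=np.zeros_like(m);roi[125:230,205:338]=255
m2=cv2.inRange(hsv,(5,75,30),(25,255,255))&roi
c=np.vstack([k for k in cv2.findContours(m2,0,2)[0] if cv2.contourArea(k)>15]);r=cv2.minAreaRect(c);print(r,cv2.boxPoints(r)*1.5625)
```

```text
246.96778523489934 183.68993288590605 [0.54763107 0.01634626 0.054     ] [0.54809159 0.01620744 0.052     ]
[[ 0.5094 -0.0209]
 [ 0.4889  0.1007]
 [ 0.5722  0.1163]
 [ 0.5956 -0.0068]] [0.54150371 0.04734477]
[0.12327919 0.08476573 0.12528713 0.087336  ] [  99.56633394   10.64034932  -79.25174773 -170.69111777]
((271.5672912597656, 173.84242248535156), (75.68968963623047, 110.69751739501953), 74.47589111328125) [[325.17004 237.79997]
 [491.82483 191.507  ]
 [523.4777  305.45758]
 [356.82297 351.75055]]
```

Emit:
servo_tool(
  moves="0 0 0 -0.004 -0.045 0 1; 0 0 0 -0.008 -0.09 0 1; 0 0 0 -0.012 -0.135 0 1; 0 0 0 -0.016 -0.18 0 1; 0 0 0 -0.02 -0.225 0 1",
)

```text
t: 2.2
tool_pos: [0.5348, -0.1977, 0.2064]
orientation: [0.167, 3.137, -0.0]
ft_force: [0.5, 0.2, -0.3]
grip_width: 1.004
grip_force: 0.0
```

Emit:
servo_tool(
  moves="0 0 0 -0.002 -0.035 0 1; 0 0 0 -0.005 -0.066 0 1; 0 0 0 -0.005 -0.066 0 1; 0 0 0 -0.005 -0.066 0 1; 0 0 0 -0.005 -0.066 0 1",
)

```text
t: 2.7
tool_pos: [0.5332, -0.2615, 0.2063]
orientation: [0.166, 3.137, 0.001]
ft_force: [-0.1, -0.2, 1.3]
grip_width: 1.002
grip_force: 0.0
```

Run:
```python
from h import *
d=load('wrist');s=arm.observe();print(s['t'],s['tool_pos'],s['joint_positions'].round(2),R.from_rotvec(s['orientation']).as_matrix().round(3))
f=cv2.convertScaleAbs(d['frame'][60:300,100:420,::-1],alpha=1.4)
cv2.imwrite('pics/w2.png',cv2.resize(f,(800,600),interpolation=cv2.INTER_CUBIC))
```

```text
2.75 [ 0.53322922 -0.26162889  0.20631648] [ 0.53  0.74 -0.26  1.41  0.21  1.02  1.69] [[-0.994  0.106  0.   ]
 [ 0.106  0.994  0.   ]
 [-0.     0.    -1.   ]]
```

View pics/w2.png

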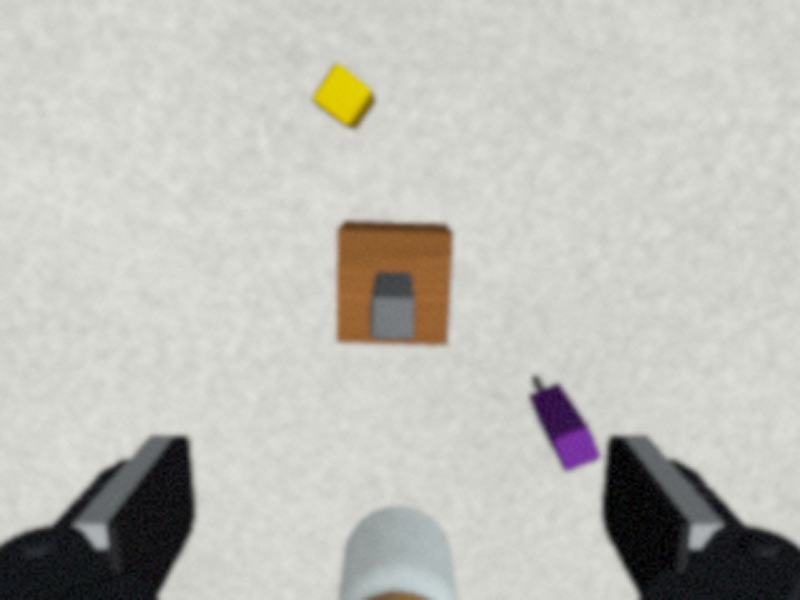

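The handle top is centred at crop (393,317), square with the gripper. The stand top spans crop (340,230) to (447,344), with purple at (565,430), yellow at (343,95) and the jar at (400,560).

Run:
```python
from h import *
d=np.load('wrist.npy',allow_pickle=True).item();T=arm.observe()['tool_pos']; M=R.from_rotvec(arm.observe()['orientation']).as_matrix()
f=lambda x,y:(100+x/2.5,60+y/2.5)
P=np.array([plane(d,*f(*p),.106)[:2] for p in[(373,295),(413,295),(415,339),(370,339)]]);print('handle',P.round(4).tolist(),P.mean(0),np.linalg.norm(np.roll(P,-1,0)-P,axis=1));h=P.mean(0)
P=np.array([plane(d,*f(*p),.046)[:2] for p in[(340,231),(451,233),(447,344),(337,341)]]);e=np.roll(P,-1,0)-P;print('stand',P.round(4).tolist(),P.mean(0),np.linalg.norm(e,axis=1),np.degrees(np.arctan2(e[:,1],e[:,0])))
print('tool shift',M.T@(np.r_[h,.06]-T)); print('jar',plane(d,*f(398,540),.095))
```

```text
handle [[0.5245, -0.2685], [0.5262, -0.2526], [0.5445, -0.2536], [0.5426, -0.2718]] [ 0.53447624 -0.26160825] [0.01601436 0.0183318  0.01833014 0.01836039]
stand [[0.5044, -0.2841], [0.511, -0.2314], [0.5659, -0.2381], [0.5585, -0.2925]] [ 0.53495784 -0.26153369] [0.05309753 0.05531491 0.05493056 0.05476387] [ 82.92098753  -6.94823493 -97.68129788 171.13819097]
tool shift [-1.21558641e-03  1.13900007e-04  1.46316706e-01]
jar [ 0.64269956 -0.27089726  0.095     ]
```

Emit:
servo_tool(
  moves="0 0 0 -0.001 0 0.04 1; 0 0 0 -0.001 0 0.08 1; 0 0 0 -0.001 0 0.11 1; 0 0 0 -0.001 0 0.135 1; 0 0 0 -0.001 0 0.146 1",
)

```text
t: 3.25
tool_pos: [0.5334, -0.2619, 0.0583]
orientation: [-0.167, -3.135, -0.002]
ft_force: [-0.5, 0.1, 0.8]
grip_width: 0.999
grip_force: 0.0
```

Emit:
servo_tool(
  moves="0 0 0 0 0 0 1; 0 0 0 0 0 0 0.3; 0 0 0 0 0 0 0; 0 0 0 0 0 0 0; 0 0 0 0 0 0 0",
  newtons=60,
)

```text
t: 3.75
tool_pos: [0.534, -0.2634, 0.0607]
orientation: [0.169, 3.136, -0.001]
ft_force: [0.3, -0.1, -0.7]
grip_width: 0.333
grip_force: 0.0
```

Emit:
servo_tool(
  moves="0 0 0 0 0 0 0; 0 0 0 0 0 0 0; 0 0 0 0 0 0 0; 0 0 0 0 0 0 0; 0 0 0 0 0 0 0",
)

```text
t: 4.25
tool_pos: [0.534, -0.2633, 0.0606]
orientation: [0.169, 3.137, -0.0]
ft_force: [-0.5, 1.2, 6.5]
grip_width: 0.193
grip_force: 58.5
```

Emit:
servo_tool(
  moves="0 0 0 0 0 -0.01 0; 0 0 0 0 0 -0.03 0; 0 0 0 0 0 -0.055 0; 0 0 0 0 0 -0.08 0; 0 0 0 0 0 -0.09 0",
)

```text
t: 4.75
tool_pos: [0.5345, -0.2635, 0.1528]
orientation: [0.169, 3.134, -0.002]
ft_force: [-0.5, -0.2, -0.9]
grip_width: 0.197
grip_force: 58.8
```

Run:
```python
from h import *
d=load('wrist');a=load('scene');b=load('side');s=arm.observe();print(s['t'],s['tool_pos'],s['orientation'],s['ft_force'],s['grip_width'])
c=lambda d,u,v,w,h,k:cv2.convertScaleAbs(cv2.resize(d['frame'][v:v+h,u:u+w,::-1],(w*k,h*k),interpolation=cv2.INTER_CUBIC),alpha=1.4)
t=s['tool_pos']
for x in(a,b): print(proj(x,t-[0,0,.0506]))
us,vs=[int(q) for q in proj(a,t-[0,0,.03])];ub,vb=[int(q) for q in proj(b,t-[0,0,.03])]
print(us,vs,ub,vb)
cv2.imwrite('pics/l1.png',np.hstack([c(d,180,150,150,100,2),c(a,us-25,vs-20,50,40,5)[:200],c(b,ub-25,vb-20,50,40,5)[:200]]))
```

```text
4.9 [ 0.53374343 -0.26328328  0.15014511] [ 1.69295071e-01  3.13682709e+00 -4.06460384e-04] [ 0.13206592  0.05288072 -0.40652703] 0.19689955208549842
[162.17914035 293.20198925]
[296.0385686  140.86438937]
160 289 296 135
```

View pics/l1.png

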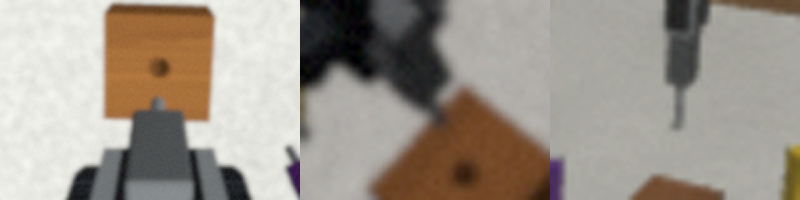

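The pin is held and hangs vertical. The tip is at wrist px (259,200.5), side (296.2,140.6) and scene (164,294). The stand hole is at wrist px (260,184).

Run:
```python
from h import *
d=np.load('wrist.npy',allow_pickle=True).item();a=np.load('scene.npy',allow_pickle=True).item();b=np.load('side.npy',allow_pickle=True).item()
T=arm.observe()['tool_pos']
print('standhole',plane(d,260,184,.046)); 
g=cv2.cvtColor(d['frame'],cv2.COLOR_RGB2GRAY).astype(float)
p=g[175:194,250:270]; w=np.clip(np.median(p)-12-p,0,None);yy,xx=np.mgrid[175:194,250:270];print((w*xx).sum()/w.sum(),(w*yy).sum()/w.sum(),plane(d,(w*xx).sum()/w.sum(),(w*yy).sum()/w.sum(),.046))
for n,c,q in(('w',d,(259,200.5)),('sc',a,(164,294)),('si',b,(296.2,140.6))): print(n,plane(c,*q,.0997))
print('tri',tri([ray(d,259,200.5),ray(a,164,294),ray(b,296.2,140.6)]),T)
M=R.from_rotvec(arm.observe()['orientation']).as_matrix()
print('to hole',M.T@(np.r_[.5475,.0162,T[2]]-T))
```

```text
standhole [ 0.53489369 -0.26071941  0.046     ]
260.0734214390602 183.43098384728341 [ 0.53430216 -0.26057995  0.046     ]
w [ 0.53614836 -0.26185667  0.0997    ]
sc [ 0.53788028 -0.26291985  0.0997    ]
si [ 0.53370747 -0.26525526  0.0997    ]
tri [ 0.53567286 -0.26275779  0.09979929] [ 0.53374343 -0.26328328  0.15014511]
to hole [ 1.64032272e-02  2.79340430e-01 -7.26762622e-05]
```

Emit:
servo_tool(
  moves="0 0 0 0.002 0.03 0 0; 0 0 0 0.004 0.07 0 0; 0 0 0 0.007 0.11 0 0; 0 0 0 0.01 0.155 0 0; 0 0 0 0.013 0.2 0 0",
)

```text
t: 5.4
tool_pos: [0.5417, -0.0614, 0.149]
orientation: [-0.17, -3.135, 0.0]
ft_force: [0.7, -0.5, -0.3]
grip_width: 0.196
grip_force: 58.8
```

Emit:
servo_tool(
  moves="0 0 0 0.003 0.04 0 0; 0 0 0 0.0045 0.065 0 0; 0 0 0 0.005 0.078 0 0; 0 0 0 0.005 0.078 0.02 0; 0 0 0 0.005 0.078 0.03 0",
)

```text
t: 5.9
tool_pos: [0.5451, 0.0144, 0.1184]
orientation: [-0.17, -3.135, 0.001]
ft_force: [-0.1, -0.3, -0.7]
grip_width: 0.192
grip_force: 58.8
```

Emit:
servo_tool(
  moves="0 0 0 0 0 0 0; 0 0 0 0 0 0 0; 0 0 0 0 0 0 0; 0 0 0 0 0 0 0; 0 0 0 0 0 0 0",
)

```text
t: 6.4
tool_pos: [0.5459, 0.015, 0.1204]
orientation: [0.169, 3.137, -0.0]
ft_force: [0.2, 0.2, -0.8]
grip_width: 0.193
grip_force: 58.8
```

Run:
```python
from h import *
d=load('wrist');a=load('scene');b=load('side');s=arm.observe();print(s['t'],s['tool_pos'],s['orientation'],s['ft_force'],s['grip_width'])
c=lambda d,u,v,w,h,k:cv2.convertScaleAbs(cv2.resize(d['frame'][v:v+h,u:u+w,::-1],(w*k,h*k),interpolation=cv2.INTER_CUBIC),alpha=1.4)
t=s['tool_pos']
us,vs=[int(q) for q in proj(a,t-[0,0,.05])];ub,vb=[int(q) for q in proj(b,t-[0,0,.05])]
print(us,vs,ub,vb)
cv2.imwrite('pics/l2.png',np.hstack([c(d,220,160,80,80,5),c(a,us-20,vs-40,40,80,5),c(b,ub-20,vb-40,40,80,5)]))
```

```text
6.55 [0.54590445 0.01504429 0.12026074] [ 1.69394103e-01  3.13677879e+00 -8.99191629e-05] [-0.03296088  0.06080503 -0.34302042] 0.19242032406781717
240 201 267 186
```

View pics/l2.png

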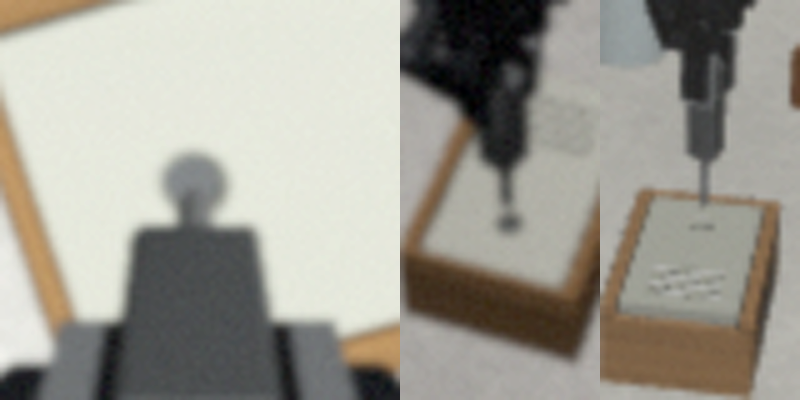

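The tip sits just above the hole: wrist tip (192,190) over hole (193,183), scene tip (508,207) over hole (510,222), side tip (705,204) over hole (703,226).

Run:
```python
from h import *
d=np.load('wrist.npy',allow_pickle=True).item();a=np.load('scene.npy',allow_pickle=True).item();b=np.load('side.npy',allow_pickle=True).item()
W=lambda x,y:(220+x/5,160+y/5);S=lambda x,y:(220+(x-400)/5,161+y/5);D=lambda x,y:(247+(x-600)/5,146+y/5)
z=.0697
for n,c,t,h in(('w',d,W(191.5,190),W(193.5,183)),('sc',a,S(508,207),S(510,222)),('si',b,D(705,204),D(703,226))): print(n,plane(c,*t,z).round(4),plane(c,*h,.054).round(4))
print(tri([ray(d,*W(191.5,190)),ray(a,*S(508,207)),ray(b,*D(705,204))]),tri([ray(d,*W(193.5,183)),ray(a,*S(510,222)),ray(b,*D(703,226))]))
```

```text
w [0.5446 0.0164 0.0697] [0.5479 0.0164 0.054 ]
sc [0.5501 0.0134 0.0697] [0.5495 0.0154 0.054 ]
si [0.5424 0.0159 0.0697] [0.5431 0.0165 0.054 ]
[0.54580396 0.01510786 0.06704395] [0.54691837 0.01579965 0.0526914 ]
```

Emit:
servo_tool(
  moves="0 0 0 -0.001 0.001 0.004 0; 0 0 0 -0.001 0.001 0.008 0; 0 0 0 -0.001 0.001 0.012 0; 0 0 0 -0.001 0.001 0.015 0; 0 0 0 -0.001 0.001 0.018 0",
)

```text
t: 7.05
tool_pos: [0.5468, 0.016, 0.1017]
orientation: [-0.169, -3.137, 0.0]
ft_force: [-0.8, 0.2, -0.9]
grip_width: 0.199
grip_force: 58.8
```

Emit:
servo_tool(
  moves="0 0 0 0 0 0.001 0; 0 0 0 0 0 0.002 0; 0 0 0 0 0 0.003 0; 0 0 0 0 0 0.004 0; 0 0 0 0 0 0.005 0",
)

```text
t: 7.55
tool_pos: [0.5469, 0.016, 0.0971]
orientation: [0.169, 3.137, -0.0]
ft_force: [-0.1, -0.2, -0.9]
grip_width: 0.196
grip_force: 58.8
```

Emit:
servo_tool(
  moves="0 0 0 0 0 0.001 0; 0 0 0 0 0 0.002 0; 0 0 0 0 0 0.003 0; 0 0 0 0 0 0.003 0; 0 0 0 0 0 0.003 0",
)

```text
t: 8.05
tool_pos: [0.547, 0.016, 0.0942]
orientation: [0.169, 3.137, -0.0]
ft_force: [-0.8, -0.0, 1.8]
grip_width: 0.196
grip_force: 59.2
```

Emit:
servo_tool(
  moves="0 0 0 0 0 0.001 0; 0 0 0 0 0 0.001 0; 0 0 0 0 0 0.001 0; 0 0 0 0 0 0.001 0; 0 0 0 0 0 0.001 0",
)

```text
t: 8.55
tool_pos: [0.547, 0.0159, 0.0931]
orientation: [0.169, 3.137, -0.0]
ft_force: [-0.0, 0.2, 3.6]
grip_width: 0.195
grip_force: 59.3
```

Emit:
servo_tool(
  moves="0 0 0 0 0 0.001 0; 0 0 0 0 0 0.001 0; 0 0 0 0 0 0.001 0; 0 0 0 0 0 0.001 0; 0 0 0 0 0 0.001 0",
)

```text
t: 9.05
tool_pos: [0.5469, 0.016, 0.0921]
orientation: [0.169, 3.137, -0.0]
ft_force: [-0.0, 1.5, 4.5]
grip_width: 0.191
grip_force: 59.4
```

Emit:
servo_tool(
  moves="0 0 0 0 0 0.0005 0; 0 0 0 0 0 0.001 0; 0 0 0 0 0 0.001 0; 0 0 0 0 0 0.001 0; 0 0 0 0 0 0.001 0",
)

```text
t: 9.55
tool_pos: [0.5469, 0.016, 0.0911]
orientation: [-0.169, -3.137, 0.0]
ft_force: [-0.2, -0.6, 5.6]
grip_width: 0.196
grip_force: 59.5
```

Emit:
servo_tool(
  moves="0 0 0 0 0 0.0005 0; 0 0 0 0 0 0.001 0; 0 0 0 0 0 0.001 0; 0 0 0 0 0 0.001 0; 0 0 0 0 0 0.001 0",
)

```text
t: 10.05
tool_pos: [0.547, 0.0159, 0.0902]
orientation: [0.169, 3.137, -0.0]
ft_force: [-0.2, -0.0, 6.0]
grip_width: 0.195
grip_force: 59.6
```

Run:
```python
from h import *
for i in range(4):
    s=arm.observe();print(s['t'],s['tool_pos'].round(5),s['ft_force'].round(2))
    arm.get_image('side')
M=R.from_rotvec(s['orientation']).as_matrix();y=np.radians(10.3);print(M.T@[-np.sin(y),np.cos(y),0])
```

```text
10.05 [0.54698 0.01594 0.09015] [-0.22 -0.01  6.01]
10.1 [0.54697 0.01598 0.09016] [ 0.37 -0.35  5.38]
10.15 [0.54695 0.01596 0.09014] [-0.27  0.03  6.22]
10.2 [0.54697 0.01595 0.09016] [0.36 0.88 6.42]
[ 2.83643182e-01  9.58929889e-01 -1.16277406e-04]
```

The button's stroke begins with the tip about 2 mm under the cover's underside. At 4.5 mm of stroke the force is about 6.6 N, so the lock is free. Now I'll slide.

Emit:
servo_tool(
  moves="0 0 0 0.0003 0.001 0 0; 0 0 0 0.0006 0.002 0 0; 0 0 0 0.0009 0.003 0 0; 0 0 0 0.0011 0.004 0 0; 0 0 0 0.0014 0.0048 0 0",
)

```text
t: 10.75
tool_pos: [0.5461, 0.0203, 0.0901]
orientation: [0.17, 3.137, -0.001]
ft_force: [0.0, -3.9, 6.7]
grip_width: 0.195
grip_force: 59.7
```

Emit:
servo_tool(
  moves="0 0 0 0.0003 0.001 0 0; 0 0 0 0.0006 0.002 0 0; 0 0 0 0.0009 0.003 0 0; 0 0 0 0.0011 0.004 0 0; 0 0 0 0.0014 0.0048 0 0",
)

```text
t: 11.25
tool_pos: [0.5452, 0.0253, 0.0902]
orientation: [0.17, 3.137, -0.001]
ft_force: [-0.3, -2.2, 5.7]
grip_width: 0.195
grip_force: 59.7
```

Emit:
servo_tool(
  moves="0 0 0 0.0005 0.0017 0 0; 0 0 0 0.001 0.0034 0 0; 0 0 0 0.0015 0.0051 0 0; 0 0 0 0.002 0.0068 0 0; 0 0 0 0.0025 0.0085 0 0",
)

```text
t: 11.75
tool_pos: [0.5436, 0.034, 0.0901]
orientation: [0.17, 3.137, -0.001]
ft_force: [0.2, -3.3, 5.3]
grip_width: 0.194
grip_force: 59.7
```

Emit:
servo_tool(
  moves="0 0 0 0.0005 0.0017 0 0; 0 0 0 0.001 0.0034 0 0; 0 0 0 0.0015 0.0051 0 0; 0 0 0 0.002 0.0068 0 0; 0 0 0 0.0025 0.0085 0 0",
)

```text
t: 12.25
tool_pos: [0.5421, 0.0427, 0.0901]
orientation: [0.17, 3.137, -0.001]
ft_force: [0.4, -3.2, 5.6]
grip_width: 0.196
grip_force: 59.7
```

Emit:
servo_tool(
  moves="0 0 0 0.0005 0.0017 0 0; 0 0 0 0.001 0.0034 0 0; 0 0 0 0.0015 0.0051 0 0; 0 0 0 0.002 0.0068 0 0; 0 0 0 0.0025 0.0085 0 0",
)

```text
t: 12.75
tool_pos: [0.5405, 0.0514, 0.0901]
orientation: [0.17, 3.137, -0.001]
ft_force: [0.4, -3.5, 5.5]
grip_width: 0.194
grip_force: 59.7
```

Emit:
servo_tool(
  moves="0 0 0 0.0003 0.001 0 0; 0 0 0 0.0006 0.002 0 0; 0 0 0 0.0009 0.003 0 0; 0 0 0 0.001 0.0035 0 0; 0 0 0 0.001 0.0035 0 0",
)

```text
t: 13.25
tool_pos: [0.5398, 0.055, 0.0901]
orientation: [-0.17, -3.137, 0.001]
ft_force: [-0.6, -2.4, 6.0]
grip_width: 0.198
grip_force: 59.7
```

Emit:
servo_tool(
  moves="0 0 0 0.0002 0.0005 0 0; 0 0 0 0.0003 0.001 0 0; 0 0 0 0.0003 0.001 0 0; 0 0 0 0.0003 0.001 0 0; 0 0 0 0.0003 0.001 0 0",
)

```text
t: 13.75
tool_pos: [0.5397, 0.056, 0.0901]
orientation: [0.17, 3.137, -0.001]
ft_force: [-0.5, -2.9, 5.7]
grip_width: 0.194
grip_force: 59.8
```

Emit:
servo_tool(
  moves="0 0 0 0.0002 0.0005 0 0; 0 0 0 0.0003 0.001 0 0; 0 0 0 0.0003 0.001 0 0; 0 0 0 0.0003 0.001 0 0; 0 0 0 0.0003 0.001 0 0",
)

```text
t: 14.25
tool_pos: [0.5396, 0.0567, 0.0902]
orientation: [0.17, 3.137, -0.002]
ft_force: [1.4, -3.7, 5.8]
grip_width: 0.197
grip_force: 59.8
```

Emit:
servo_tool(
  moves="0 0 0 0.0002 0.0005 0 0; 0 0 0 0.0002 0.0007 0 0; 0 0 0 0.0002 0.0007 0 0; 0 0 0 0.0002 0.0007 0 0; 0 0 0 0.0002 0.0007 0 0",
)

```text
t: 14.75
tool_pos: [0.5394, 0.057, 0.0901]
orientation: [0.171, 3.137, -0.003]
ft_force: [0.5, -6.2, 5.7]
grip_width: 0.193
grip_force: 59.9
```

Emit:
servo_tool(
  moves="0 0 0 0.0002 0.0005 0 0; 0 0 0 0.0002 0.0007 0 0; 0 0 0 0.0002 0.0007 0 0; 0 0 0 0.0002 0.0007 0 0; 0 0 0 0.0002 0.0007 0 0",
)

```text
t: 15.25
tool_pos: [0.5393, 0.0574, 0.0902]
orientation: [0.171, 3.137, -0.003]
ft_force: [1.1, -7.7, 5.9]
grip_width: 0.194
grip_force: 60.1
```

Emit:
servo_tool(
  moves="0 0 0 0.0002 0.0004 0 0; 0 0 0 0.0002 0.0006 0 0; 0 0 0 0.0002 0.0006 0 0; 0 0 0 0.0002 0.0006 0 0; 0 0 0 0.0002 0.0006 0 0",
)

```text
t: 15.75
tool_pos: [0.5392, 0.0577, 0.0901]
orientation: [0.171, 3.137, -0.004]
ft_force: [1.3, -9.5, 6.0]
grip_width: 0.198
grip_force: 60.3
```

Run:
```python
from h import *
d=load('wrist');a=load('scene');b=load('side');s=arm.observe();print(s['t'],s['tool_pos'],s['ft_force'])
c=lambda d,u,v,w,h,k:cv2.convertScaleAbs(cv2.resize(d['frame'][v:v+h,u:u+w,::-1],(w*k,h*k),interpolation=cv2.INTER_CUBIC),alpha=1.3)
cv2.imwrite('pics/s1.png',np.hstack([c(d,180,120,130,110,3)[:320],c(b,230,150,80,64,5)[:320]]))
```

```text
15.9 [0.53923689 0.05769994 0.09014018] [ 0.34242803 -9.67915747  6.48972096]
```

View pics/s1.png

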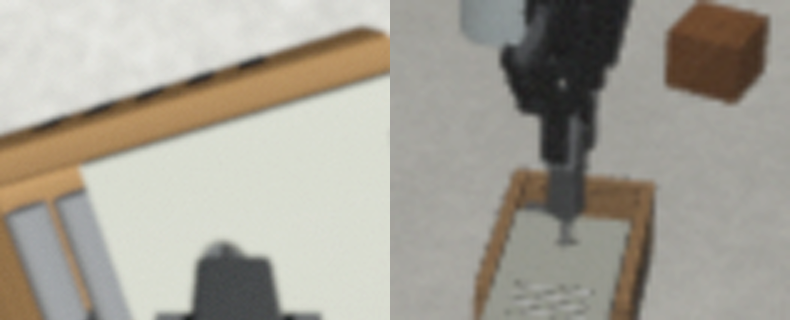

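The cover is open, with the battery bay visible at the left of the crop. The force rise from 3 to 9.5 N is the hard stop. I'll take the side push off, then lift.

Emit:
servo_tool(
  moves="0 0 0 -0.0003 -0.001 0 0; 0 0 0 -0.0006 -0.002 0 0; 0 0 0 -0.001 -0.0034 0 0; 0 0 0 -0.001 -0.0034 0 0; 0 0 0 -0.001 -0.0034 0 0",
)

```text
t: 16.4
tool_pos: [0.5397, 0.0561, 0.0901]
orientation: [0.169, 3.137, -0.0]
ft_force: [-0.5, -0.7, 5.5]
grip_width: 0.195
grip_force: 59.7
```

Emit:
servo_tool(
  moves="0 0 0 0 0 -0.002 0; 0 0 0 0 0 -0.006 0; 0 0 0 0 0 -0.012 0; 0 0 0 0 0 -0.02 0; 0 0 0 0 0 -0.03 0",
)

```text
t: 16.9
tool_pos: [0.5395, 0.0562, 0.1207]
orientation: [-0.169, -3.137, 0.0]
ft_force: [-0.0, 0.2, -1.1]
grip_width: 0.197
grip_force: 58.9
```

Emit:
servo_tool(
  moves="0 0 0 0 0 -0.01 0; 0 0 0 0 0 -0.025 0; 0 0 0 0 0 -0.03 0; 0 0 0 0 0 -0.03 0; 0 0 0 0 0 -0.03 0",
)

```text
t: 17.4
tool_pos: [0.5396, 0.0561, 0.1498]
orientation: [-0.169, -3.137, 0.0]
ft_force: [0.4, -0.1, -0.7]
grip_width: 0.196
grip_force: 58.9
```

Run:
```python
from h import *
s=arm.observe();M=R.from_rotvec(s['orientation']).as_matrix();print(s['tool_pos'],s['ft_force'],M.round(4).tolist())
print(M.T@(np.r_[.5325,-.262,.150]-s['tool_pos']))
```

```text
[0.53956079 0.05613775 0.14982879] [ 0.35356078 -0.10634153 -0.73585742] [[-0.9942, 0.1076, -0.0004], [0.1076, 0.9942, -0.0002], [0.0003, -0.0002, -1.0]]
[-2.72164570e-02 -3.17050099e-01 -1.18709046e-04]
```

Emit:
servo_tool(
  moves="0 0 0 -0.003 -0.03 0 0; 0 0 0 -0.007 -0.075 0 0; 0 0 0 -0.011 -0.12 0 0; 0 0 0 -0.015 -0.165 0 0; 0 0 0 -0.019 -0.21 0 0",
)

```text
t: 17.9
tool_pos: [0.5354, -0.1564, 0.1495]
orientation: [-0.169, -3.136, -0.0]
ft_force: [0.3, 0.4, -1.1]
grip_width: 0.192
grip_force: 58.9
```

Emit:
servo_tool(
  moves="0 0 0 -0.004 -0.045 0 0; 0 0 0 -0.0075 -0.08 0 0; 0 0 0 -0.0095 -0.1 0 0; 0 0 0 -0.0098 -0.108 0 0; 0 0 0 -0.0098 -0.108 0.02 0",
)

```text
t: 18.4
tool_pos: [0.5347, -0.2639, 0.131]
orientation: [0.171, 3.135, -0.002]
ft_force: [0.7, -0.2, -0.7]
grip_width: 0.199
grip_force: 58.9
```

Emit:
servo_tool(
  moves="0 0 0 0 0 0.01 0; 0 0 0 0 0 0.018 0; 0 0 0 0 0 0.018 0; 0 0 0 0 0 0.018 0; 0 0 0 0 0 0.018 0",
)

```text
t: 18.9
tool_pos: [0.5344, -0.263, 0.1127]
orientation: [0.169, 3.136, -0.001]
ft_force: [-1.0, -0.0, -0.4]
grip_width: 0.193
grip_force: 58.9
```

Run:
```python
from h import *
d=load('wrist');a=load('scene');b=load('side');s=arm.observe();print(s['t'],s['tool_pos'],s['orientation'],s['ft_force'],s['grip_width'])
c=lambda d,u,v,w,h,k:cv2.convertScaleAbs(cv2.resize(d['frame'][v:v+h,u:u+w,::-1],(w*k,h*k),interpolation=cv2.INTER_CUBIC),alpha=1.4)
t=s['tool_pos']
us,vs=[int(q) for q in proj(a,t-[0,0,.05])];ub,vb=[int(q) for q in proj(b,t-[0,0,.05])]
print(us,vs,ub,vb)
cv2.imwrite('pics/l3.png',np.hstack([c(d,220,160,80,80,5),c(a,us-20,vs-40,40,80,5),c(b,ub-20,vb-40,40,80,5)]))
```

```text
19.05 [ 0.53430039 -0.26311838  0.11254346] [ 1.69195209e-01  3.13646210e+00 -5.16486793e-04] [-0.41378822  0.52635322 -0.14918696] 0.19444428850362344
165 300 295 150
```

View pics/l3.png

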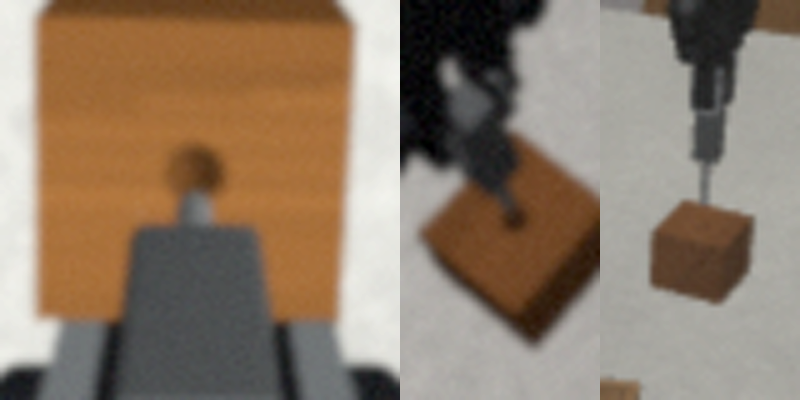

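The tip is 16 mm above the stand. Hole at wrist crop (194,170), tip at (192,192). In the scene view the hole (515,217) is just below the tip (508,205).

Run:
```python
from h import *
d=np.load('wrist.npy',allow_pickle=True).item();a=np.load('scene.npy',allow_pickle=True).item();b=np.load('side.npy',allow_pickle=True).item()
W=lambda x,y:(220+x/5,160+y/5);S=lambda x,y:(145+(x-400)/5,260+y/5);D=lambda x,y:(275+(x-600)/5,110+y/5)
z=.062
for n,c,t,h in(('w',d,W(193,192),W(194,170)),('sc',a,S(508,205),S(515,217))): print(n,plane(c,*t,z).round(4),plane(c,*h,.046).round(4))
print('si',plane(b,*D(706,203),z))
# expected pixel of a tip directly over the hole, 16 mm up, in wrist and scene
for n,c,h in(('w',d,W(194,170)),('sc',a,S(515,217))):
    p=plane(c,*h,.046);q=proj(c,p+[0,0,.016]);print(n,(q-[220,160])*5 if n=='w' else (q-[145,260])*5+[400,0])
```

```text
w [ 0.5334 -0.2613  0.062 ] [ 0.5341 -0.2613  0.046 ]
sc [ 0.5362 -0.2634  0.062 ] [ 0.5356 -0.2626  0.046 ]
si [ 0.53036535 -0.2625592   0.062     ]
w [193.92543237 195.70095693]
sc [508.06262414 202.55590342]
```

Aligned to within about 1 mm. I'll lower it, with a check just inside the mouth.

Emit:
servo_tool(
  moves="0 0 0 0 0.0005 0.006 0; 0 0 0 0 0.0005 0.011 0; 0 0 0 0 0.0005 0.015 0; 0 0 0 0 0.0005 0.018 0; 0 0 0 0 0.0005 0.021 0",
)

```text
t: 19.55
tool_pos: [0.5341, -0.2626, 0.0908]
orientation: [-0.169, -3.137, 0.0]
ft_force: [-0.4, -0.1, -0.4]
grip_width: 0.195
grip_force: 58.9
```

Inside the hole without contact.

Emit:
servo_tool(
  moves="0 0 0 0 0 0.006 0; 0 0 0 0 0 0.012 0; 0 0 0 0 0 0.018 0; 0 0 0 0 0 0.023 0; 0 0 0 0 0 0.026 0",
)

```text
t: 20.05
tool_pos: [0.534, -0.2625, 0.0645]
orientation: [-0.169, -3.137, -0.0]
ft_force: [-0.9, -0.4, 0.0]
grip_width: 0.196
grip_force: 58.9
```

Emit:
servo_tool(
  moves="0 0 0 0 0 0.0008 0; 0 0 0 0 0 0.0016 0; 0 0 0 0 0 0.0024 0; 0 0 0 0 0 0.003 0; 0 0 0 0 0 0.003 0",
)

```text
t: 20.55
tool_pos: [0.5342, -0.2626, 0.0622]
orientation: [0.169, 3.137, -0.0]
ft_force: [-0.6, 0.5, -0.8]
grip_width: 0.194
grip_force: 58.9
```

Emit:
servo_tool(
  moves="0 0 0 0 0 0.0005 0; 0 0 0 0 0 0.001 0; 0 0 0 0 0 0.001 0; 0 0 0 0 0 0.001 0; 0 0 0 0 0 0.001 0",
)

```text
t: 21.05
tool_pos: [0.5342, -0.2626, 0.0611]
orientation: [-0.169, -3.137, 0.0]
ft_force: [0.9, -0.8, -1.0]
grip_width: 0.193
grip_force: 58.9
```

Emit:
servo_tool(
  moves="0 0 0 0 0 0.0005 0; 0 0 0 0 0 0.0008 0; 0 0 0 0 0 0.0008 0; 0 0 0 0 0 0.0008 0; 0 0 0 0 0 0.0008 0",
)

```text
t: 21.55
tool_pos: [0.5343, -0.2627, 0.0606]
orientation: [0.169, 3.137, -0.0]
ft_force: [-1.4, 1.4, 5.6]
grip_width: 0.197
grip_force: 59.9
```

Seated, with contact at the expected height. Releasing gently, then raising.

Emit:
servo_tool(
  moves="0 0 0 0 0 0 0.22; 0 0 0 0 0 0 0.3; 0 0 0 0 0 0 0.5; 0 0 0 0 0 0 0.8; 0 0 0 0 0 0 1",
)

```text
t: 22.05
tool_pos: [0.5342, -0.2626, 0.0603]
orientation: [-0.169, -3.137, 0.0]
ft_force: [0.2, 0.2, -0.4]
grip_width: 0.804
grip_force: 0.0
```

Emit:
servo_tool(
  moves="0 0 0 0 0 0 1; 0 0 0 0 0 0 1; 0 0 0 0 0 0 1; 0 0 0 0 0 0 1; 0 0 0 0 0 0 1",
)

```text
t: 22.55
tool_pos: [0.5341, -0.2626, 0.0603]
orientation: [-0.169, -3.137, 0.0]
ft_force: [-0.3, -0.1, -0.2]
grip_width: 0.997
grip_force: 0.0
```

Emit:
servo_tool(
  moves="0 0 0 0 0 -0.01 1; 0 0 0 0 0 -0.04 1; 0 0 0 0 0 -0.08 1; 0 0 0 0 0 -0.12 1; 0 0 0 0 0 -0.15 1",
)

```text
t: 23.05
tool_pos: [0.5344, -0.2625, 0.2136]
orientation: [0.169, 3.135, -0.001]
ft_force: [-0.2, 0.1, -0.7]
grip_width: 1.001
grip_force: 0.0
```

Emit:
servo_tool(
  moves="0 0 0 0 0 0 1; 0 0 0 0 0 0 1; 0 0 0 0 0 0 1; 0 0 0 0 0 0 1; 0 0 0 0 0 0 1",
)

```text
t: 23.55
tool_pos: [0.534, -0.2625, 0.2097]
orientation: [-0.169, -3.136, -0.001]
ft_force: [-0.7, -0.2, 0.6]
grip_width: 0.999
grip_force: 0.0
```

Run:
```python
from h import *
d=load('wrist');a=load('scene');b=load('side');s=arm.observe();print(s['t'],s['tool_pos'],s['grip_width'])
c=lambda d,u,v,w,h,k:cv2.convertScaleAbs(cv2.resize(d['frame'][v:v+h,u:u+w,::-1],(w*k,h*k),interpolation=cv2.INTER_CUBIC),alpha=1.4)
cv2.imwrite('pics/e1.png',np.hstack([c(d,150,60,200,300,2)[:600,:],c(b,230,100,80,120,5)]))
```

```text
23.7 [ 0.53410345 -0.26254126  0.21005193] 1.0014085305030433
```

View pics/e1.png

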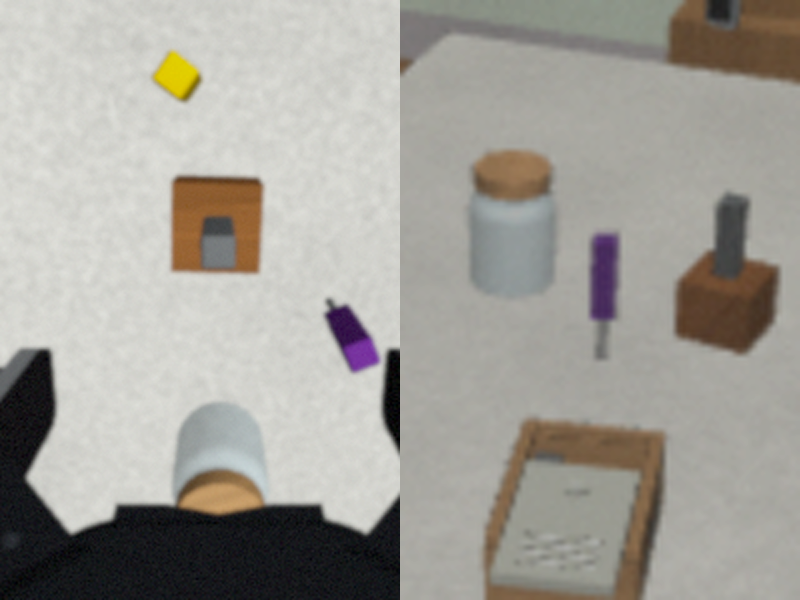

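The pin is seated upright in the stand and its neighbours are untouched. The cover hole in the side crop is at (577,491), so I'll check its travel.

Run:
```python
from h import *
b=np.load('side.npy',allow_pickle=True).item();p=plane(b,230+(577-400)/5,100+491/5,.054);print(p,np.linalg.norm(p[:2]-[.5433,.0167]))
```

```text
[0.53679542 0.05507809 0.054     ] 0.03892541007067608
```

```bash
python3 -c "
from bench import arm
print(arm.job_done())"
```

```text
the job is handed in; nothing more can be done
None
```

The cover is slid out to its stop (camera check about 39 mm, force rise felt there; push at most about 10 N), the button's spring stroke began about 2 mm below the cover's underside, the pin tool is back upright in its stand, and the job is handed in.

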